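Three things back to their own stations

TASK

The beaker, the steel weight and the brown bottle each stand on the wrong station. Put the beaker on the middle of the stirrer's round plate, the weight on the middle of the balance's square pan and the bottle in the round bottle stand; as no two fit on one station, first set one of them aside on the middle of the empty mat. Keep all three upright and leave the timer and the vial where they are.

Things in the scene. Friction and masses are not known exactly. Their poses are not given: they have to be found in the camera images.
- beaker: Clear glass beaker, open, empty: 68 mm high, straight wall 50 mm across outside, flared rim 56 mm across over the top 6 mm. Origin: centre of its underside; z up. At the start it stands in the bottle stand. Grasp it across the outside of the wall, below the rim.
- weight: Bare steel calibration weight, 0.2 kg, 56 mm high: cylinder 32 mm across up to 34 mm height, shoulder to a 16 mm neck at 39 to 43 mm, round knob 25 mm across from 46 to 56 mm. Origin: centre of its underside; z up. At the start it stands on the stirrer. It can be grasped across the cylinder or the knob.
- bottle: Brown (amber) bottle with a fixed black cap, closed, about 0.11 kg: body 42 mm across up to about 58 mm height, cap 27 mm across, 85 mm high in all. Origin: centre of its underside; z up. At the start it stands on the balance. Grasp it round the body.
- stirrer: Magnetic stirrer, fixed to the worktop: white box 140 x 105 mm with a round white plate 100 mm across on top and a black knob on its front. Origin: at worktop height under the centre of the plate; the plate's flat top is 55 mm above the origin. Its x axis points away from its front, z up.
- balance: Bench balance, fixed to the worktop: low grey box 145 x 105 mm with a square steel pan 90 x 90 mm on top, and a dark display and two white keys at its front. Origin: at worktop height under the centre of the pan; the pan's flat top is 40 mm above the origin. Its x axis points away from its front, z up.
- bottle_stand: Bottle stand, fixed to the worktop: shallow round black cup, 92 mm across at its foot, 66 mm across inside; its inner floor is 10 mm and its rim 20 mm above the origin. Origin: centre of its underside, at worktop height; z up.
- mat: Empty square grey mat with a black border, 100 x 100 mm, fixed to the worktop, the free spot; its top is 5 mm above the origin. Origin: centre of its underside, at worktop height; z up.
- timer: Bystander: loose white lab timer, 61 x 63 x 18 mm, lying behind the stations. Origin: centre of its underside.
- vial: Bystander: loose clear vial with a white cap, 25 mm across, 52 mm high, standing left of the stations. Origin: centre of its underside.
There are look-alikes about, which are no part of the job. What is shaped like the weight but yellow is not meant.

How it is judged:
By the outcome, as a careful person would: the job done as asked, in the order asked, and still so for the second after the job is handed in, with the robot touching nothing.
It also fails if it takes over 112 s, if anything falls off the work surface, if the arm or the gripper's body presses on something with over 40 N, if the wrist force passes 120 N, or if a joint passes its speed limit or range.

ROBOT

A 7-joint arm with a two-finger parallel gripper is mounted at the origin on a cart in front of the work surface, level with it; the furniture and walls round the work are solid. World frame = base frame: x ahead of the robot, y to its left, z up, the work surface at z = 0. Lengths are in m, angles in rad, forces in N, time in s.
With the tool pointing down it reaches from about 0.375 to 0.925 m from the base axis. Payload 3.1 kg.
Tool frame: the origin (TCP) lies midway between the tips of the shut fingers; the grasp point (between the pads) lies 19 mm behind it; z points along the fingers, y is the line along which they close (so a half turn about z gives the same grasp; the last joint's range is limited). The gripper opens to 85 mm and grips with 20 to 120 N. Pads are 22 mm wide; open, the fingers measure 114 mm over their backs; the gripper's body (76 mm by 85 mm) begins 54 mm behind the grasp point. The pads swing forward as they close: fully open they stand 13 mm farther back than shut.
Start: joints at [-1.249, 0.383, 0.044, 1.598, -0.018, 1.161, -0.05], TCP at [0.265, 0.594, 0.204] pointing down, gripper open.
Joint ranges: [-2.61, 2.61], [-0.41, 2.15], [-1.48, 1.57], [0, 2.5], [-1.57, 4.71], [0.05, 1.97], [-2.85, 2.85]. Speed limits (rad/s): [2.79, 2.79, 3.14, 3.14, 3.14, 3.14, 3.14].

INTERFACE

Orientations are given as a unit quaternion [x, y, z, w].
In Python, from plant import readout, optics, r gives the robot as it stands.
- The arm moves only by the tool send_rows, never from a script. Its argument "commands" is one flat list of numbers, 5 for each row, row after row: the finger opening in cm, from 0 to 8.54, then the shift along the tool's x, y, z in cm, then the turn about the tool's z in rad. In form: [fingers, dx, dy, dz, yaw, fingers, dx, dy, dz, yaw, ...]. A call has 1 to 5 rows; each row shifts and turns the commanded pose from where the row before left it, along the tool's axes as they then stand; what a row does not reach is not made up. A row lasts 1/12 s, in which the tool goes at most 41.7 mm and 7.16 degrees, less where a joint would pass 70% of its speed; a pose out of reach is approached as far as the arm can. A call with a gripper value outside its range is refused whole. The fingers move at their own pace and stop on an object; the grip force is fixed at half the most. Time passes only in rows, so rows that do not move let the fingers close. It gives the time, the measured TCP pose, the force, the opening and the grip force at its end, in the units of the state.
- readout.get_obs(): the state, without advancing time (a new reading comes with each control period).
- optics.read_camera(name): name is "side" or "top" or "wrist"; returns the picture (384x512x3 uint8, red, green, blue); there is no depth.
- optics.camera_model(name): a dict with "camera_matrix" (3x3 intrinsics, pixels), "k1" (the pictures are not rectified: a ray, as slopes to the right and down, at radius r is drawn at 1 + k1 r^2 times it, then the intrinsics apply), "world_to_cam" (4x4, takes a point from world to camera coordinates). Camera axes: x right, y down, z forward; pixel columns grow to the right and rows downward; lengths in m; the calibration is good to about 2 mm. A picture is of the moment at which its call begins: read the wrist's pose just before it. camera_model takes no time and is no camera call; for the wrist camera it gives the pose at the moment of the call.
- r.close_job(): hands the job in; it is judged then, once.
The state is a dict: "clock": time; "joint_pos": joint angles; "joint_vel": joint speeds; "tau": joint torques, N m; "tcp_pos": TCP position; "eef_rot": TCP orientation; "wrist_force": force on the tool from outside, world axes, zero at the start; "wrist_torque": the same for the moment, N m; "width": finger opening in m; "grip_force": force on a finger pad.
Only numpy, scipy, OpenCV 4.12 (cv2) and the standard library are available. Lean on these libraries where they do the work, as an engineer would, in place of code of your own. Each camera call takes 0.05 s, during which the arm holds its last target. There are 200 camera calls.

## Working session

There is one attempt and no reset: what is moved stays moved. The work goes in short steps, Python scripts to look and compute and a tool call to move; the robot and the scene stay as the last step left them, time stands still between calls to the robot, and variables do not carry over. Pictures are saved under pics/ and viewed, at most 14 in all, crops included, and the job is handed in when it is done.

Besides the shell and the picture viewer there is one more tool, called in YAML: its name, and indented under it one key for each argument. send_rows: Moves the arm, as the interface text tells. Its arguments: {"type":"object","properties":{"commands":{"type":"array","items":{"type":"number"}}},"required":["commands"]}

```bash
ls; mkdir -p pics
cat > h.py <<'E'
import numpy as np, cv2
from plant import readout, optics, r
def snap(n,f):
    m=optics.camera_model(n); im=optics.read_camera(n)
    np.savez('pics/'+f+'.npz',im=im,K=m['camera_matrix'],k1=m['k1'],T=m['world_to_cam'])
    cv2.imwrite('pics/'+f+'.png',cv2.cvtColor(im,cv2.COLOR_RGB2BGR)); return im
def ray(d,uv):
    K=np.array(d['K']);k=float(d['k1']);T=np.array(d['T'])
    p=np.array([(uv[0]-K[0,2])/K[0,0],(uv[1]-K[1,2])/K[1,1]]);q=p.copy()
    for _ in range(30): q=p/(1+k*(q@q))
    R=T[:3,:3]; return -R.T@T[:3,3], R.T@np.array([q[0],q[1],1])
def onz(f,uv,z):
    d=np.load('pics/'+f+'.npz'); c,v=ray(d,uv); return c+v*(z-c[2])/v[2]
def proj(f,P):
    d=np.load('pics/'+f+'.npz');K=d['K'];T=d['T'];p=T[:3,:3]@np.array(P)+T[:3,3];q=p[:2]/p[2];q=q*(1+float(d['k1'])*(q@q));return np.array([K[0,0]*q[0]+K[0,2],K[1,1]*q[1]+K[1,2]])
E
python3 - <<'E'
from h import *
s=readout.get_obs(); print({k:np.round(v,3) for k,v in s.items()})
for n in('side','top','wrist'):
    snap(n,n+'0'); d=np.load('pics/'+n+'0.npz'); T=d['T'];print(n,np.round(-T[:3,:3].T@T[:3,3],3),np.round(T[2,:3],2),d['K'][0,0],d['k1'])
E
```

```text
pics
{'clock': np.float64(0.0), 'joint_pos': array([-1.249,  0.384,  0.044,  1.6  , -0.018,  1.161, -0.05 ]), 'joint_vel': array([ 0.   , -0.   , -0.   ,  0.002, -0.   ,  0.   ,  0.   ]), 'tau': array([ 0.0000e+00, -4.3346e+01,  1.0250e+00, -2.4951e+01,  1.1000e-02,
        1.1000e-02,  0.0000e+00]), 'tcp_pos': array([0.265, 0.593, 0.203]), 'eef_rot': array([ 0.208,  0.978, -0.001, -0.   ]), 'wrist_force': array([ 0.09 , -0.082, -0.767]), 'wrist_torque': array([ 0.012, -0.051,  0.018]), 'grip_force': np.float64(0.0), 'width': np.float64(0.086)}
side [ 0.293 -0.823  0.791] [ 0.21  0.77 -0.6 ] 378.9202486976427 -0.03340027129812688
top [0.351 0.141 1.249] [ 0.15 -0.02 -0.99] 380.6947783433336 -0.08909652911624898
wrist [0.188 0.628 0.372] [ 0.3  -0.13 -0.95] 343.9035111374594 -0.05146610731199332
```

View pics/top0.png

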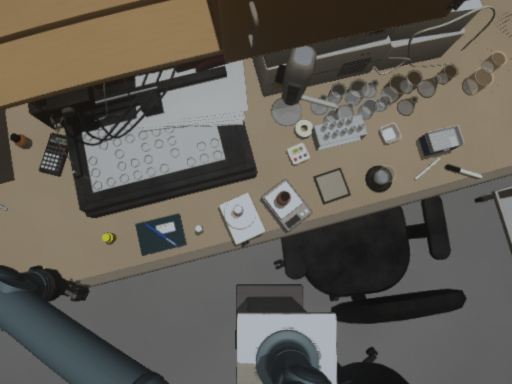

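View pics/side0.png

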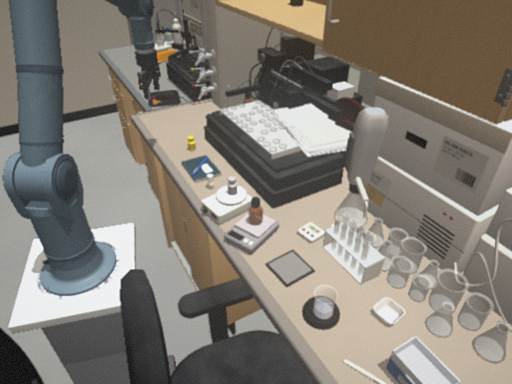

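The top view shows the stirrer with the weight (238,211), the balance with the bottle (284,198), the mat (332,186) and the stand with the beaker (380,178). The timer is at (298,154) and the vial at (199,229).

Candidates in the top view:
- **Weight:** the steel one on the stirrer (238,211). The yellow look-alike (108,238) is not meant.
- **Bottle:** the one on the balance (284,198). The look-alike stands far left (20,140).
- **Beaker:** the one in the stand (380,178). Other glassware stands at the back (330–500, 60–110).

I'll check these in one close crop.

Run:
```python
from h import *
a=cv2.imread('pics/top0.png')[140:250,190:410];b=cv2.imread('pics/side0.png')[160:340,180:360]
a=cv2.resize(a,None,fx=3.6,fy=3.6,interpolation=cv2.INTER_CUBIC)
cv2.imwrite('pics/crop0.png',a)
for n,uv,z in [('stir',(242,217),.055),('bal',(286,202),.04),('mat',(332,186),.005),('stand',(380,179),.02),('timer',(298,154),.018),('vial',(199,229),.05),('yellow',(108,238),.04),('base',(288,360),0)]: print(n,np.round(onz('top0',uv,z),3))
```

```text
stir [0.454 0.146 0.055]
bal [0.505 0.005 0.04 ]
mat [ 0.565 -0.154  0.005]
stand [ 0.587 -0.314  0.02 ]
timer [ 0.67  -0.039  0.018]
vial [0.416 0.28  0.05 ]
yellow [0.385 0.57  0.04 ]
base [ 0.005 -0.004  0.   ]
```

View pics/crop0.png

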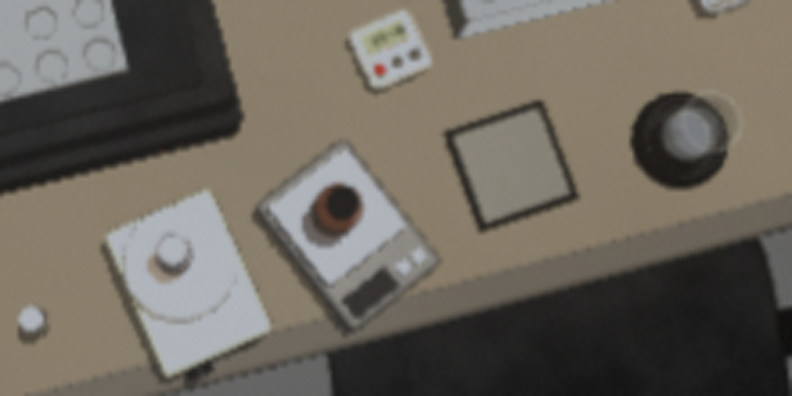

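The crop confirms the choice: the bare steel weight is on the stirrer, the amber bottle on the balance and the lone beaker in the black stand. Next I move the wrist camera over the stations.

send_rows:
  commands: [8.5,-2.8,-2.6,-0.6,0,8.5,-2.8,-2.6,-0.6,0,8.5,-2.8,-2.6,-0.6,0,8.5,-2.8,-2.6,-0.6,0,8.5,-2.8,-2.6,-0.6,0]

```text
clock: 0.57
tcp_pos: [0.3401, 0.4158, 0.2339]
eef_rot: [0.208, 0.978, -0.0, -0.0]
wrist_force: [0.1, -0.6, 0.9]
width: 0.0851
grip_force: 0.0
```

send_rows:
  commands: [8.5,-2.8,-2.6,-0.6,0,8.5,-2.8,-2.6,-0.6,0,8.5,-2.8,-2.6,-0.6,0,8.5,-2.8,-2.6,-0.6,0,8.5,-2.8,-2.6,-0.6,0]

```text
clock: 0.98
tcp_pos: [0.4148, 0.24, 0.2643]
eef_rot: [0.208, 0.978, 0.0, -0.0]
wrist_force: [1.4, -0.0, 0.5]
width: 0.0851
grip_force: 0.0
```

send_rows:
  commands: [8.5,-2.8,-2.6,-0.6,0,8.5,-2.8,-2.6,-0.6,0,8.5,-2.8,-2.6,-0.6,0,8.5,-2.8,-2.6,-0.6,0,8.5,0,0,0,0]

```text
clock: 1.4
tcp_pos: [0.4781, 0.0915, 0.2898]
eef_rot: [0.216, 0.976, -0.001, 0.002]
wrist_force: [0.6, -0.6, -0.5]
width: 0.0852
grip_force: 0.0
```

```bash
cat >> h.py <<'E'
from scipy.spatial.transform import Rotation as Ro
def go(*tgts):
    s=readout.get_obs(); R=Ro.from_quat(s['eef_rot']).as_matrix(); p=s['tcp_pos']
    print('t',round(float(s['clock']),2),'tcp',np.round(p,4),'w',np.round(s['width'],4),'g',np.round(s['grip_force'],1),'j7',np.round(s['joint_pos'][6],2),'tilt',np.round(R[:,2],3),'x',np.round(R[:,0],3))
    for t in tgts:
        d=R.T@(np.array(t)-p)*100; print(' to',t,'cm',np.round(d,2),'len',round(float(np.linalg.norm(d)),2)); p=np.array(t)
E
python3 - <<'E'
from h import *
go(); snap('wrist','w1')
cv2.imwrite('pics/w1b.png',cv2.resize(cv2.imread('pics/w1.png'),(768,576)))
E
```

```text
t 1.4 tcp [0.4781 0.0915 0.2898] w 0.0852 g 0.0 j7 0.85 tilt [ 0.004 -0.003 -1.   ] x [-0.907  0.421 -0.005]
```

View pics/w1b.png

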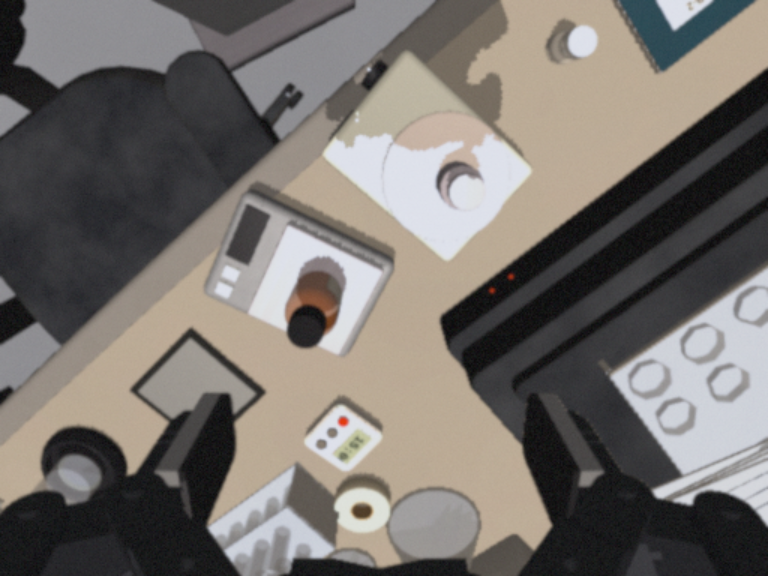

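The wrist view (768 px scale) shows the bottle cap at (306,325), the knob at (466,190), the pan about (317,288), the plate about (448,170), the mat about (197,393) and the stand with the beaker at (83,470). I measure these with masks and rays.

```bash
cat >> h.py <<'E'
def cast(f,pts,z): return np.array([onz(f,p,z)[:2] for p in pts])
def rect(f,mask,seed,z):
    cs,_=cv2.findContours(mask,cv2.RETR_EXTERNAL,cv2.CHAIN_APPROX_NONE)
    c=max([c for c in cs if cv2.pointPolygonTest(cv2.convexHull(c),seed,False)>=0],key=cv2.contourArea)
    X=cast(f,c[:,0,:].astype(float),z); return cv2.minAreaRect((X*1000).astype(np.float32))
def circ(f,edge,c0,rad,z,rw=0.03,tol=.0012):
    # edge points near guess -> world -> RANSAC circle of known radius
    ys,xs=np.nonzero(edge); u0=proj(f,[*c0,z]); 
    k=np.hypot(xs-u0[0],ys-u0[1])<90; X=cast(f,np.c_[xs,ys][k].astype(float),z)
    d=np.hypot(*(X-c0).T); X=X[abs(d-rad)<rw]; rng=np.random.default_rng(0); best=(0,None)
    for _ in range(3000):
        a,b=X[rng.choice(len(X),2,False)]; m=(a+b)/2; h=np.linalg.norm(b-a)/2
        if h<.3*rad or h>=rad: continue
        n=np.array([-(b-a)[1],(b-a)[0]])/(2*h); 
        for s in(1,-1):
            c=m+s*n*np.sqrt(rad**2-h*h); 
            if np.linalg.norm(c-c0)>rw: continue
            q=(abs(np.hypot(*(X-c).T)-rad)<tol).sum()
            if q>best[0]: best=(q,c)
    return best
E
python3 - <<'E'
from h import *
f='w1'; im=np.load('pics/w1.npz')['im']; g=cv2.cvtColor(im,cv2.COLOR_RGB2GRAY); hsv=cv2.cvtColor(im,cv2.COLOR_RGB2HSV)
e=cv2.Canny(cv2.GaussianBlur(g,(3,3),0),20,50)
print('pan px',[im[int(y/1.5),int(x/1.5)] for x,y in((360,290),(270,310),(265,260),(420,200),(197,393))])
m=((g>195)&(hsv[...,1]<45)).astype(np.uint8)*255
m[:,265:]=0
m=cv2.morphologyEx(m,cv2.MORPH_OPEN,np.ones((3,3)))
print('pan',rect(f,m,(234,203),.04))
print('plate',circ(f,e,np.array([.454,.146]),.05,.055))
d=np.load('pics/top0.npz')['im']; gt=cv2.cvtColor(d,cv2.COLOR_RGB2GRAY); et=cv2.Canny(gt,20,50)
print('plate top',circ('top0',et,np.array([.454,.146]),.05,.055))
print('stand top outer',circ('top0',et,np.array([.587,-.314]),.046,.0),circ('top0',et,np.array([.587,-.314]),.033,.02))
mm=((gt<75)).astype(np.uint8)*255; 
for th in(70,85,100):
  try: print('mat top',rect('top0',((gt<th)*255).astype(np.uint8),(332,186),.005))
  except Exception as x: print(x)
# mat corners wrist
print('matcorners',cast(f,[(192/1.5,330/1.5),(264/1.5,391/1.5),(132/1.5,390/1.5)],.005))
k=(g<60).astype(np.uint8); n,l,s,c=cv2.connectedComponentsWithStats(k); i=l[217,204]; print('cap blob',s[i],c[i])
print('cap',onz(f,c[i],.122), 'capcirc',circ(f,e,onz(f,c[i],.125)[:2],.0135,.125,.01))
print('knob',onz(f,(466/1.5,190/1.5),.108),circ(f,e,onz(f,(466/1.5,190/1.5),.106)[:2],.0125,.106,.008))
E
```

```text
pan px [array([222, 224, 231], dtype=uint8), array([221, 222, 223], dtype=uint8), array([179, 176, 174], dtype=uint8), array([220, 224, 233], dtype=uint8), array([159, 153, 147], dtype=uint8)]
pan ((512.0947265625, 14.770702362060547), (88.54386138916016, 87.94316864013672), 38.02146530151367)
plate (np.int64(204), array([0.46698803, 0.15396523]))
plate top (np.int64(44), array([0.47197629, 0.15573042]))
stand top outer (np.int64(51), array([ 0.59312016, -0.31618505])) (np.int64(26), array([ 0.60326436, -0.311277  ]))
mat top ((566.2980346679688, -151.92453002929688), (97.6463851928711, 98.64103698730469), 19.049915313720703)
mat top ((565.6535034179688, -152.1422882080078), (99.00537109375, 100.98638153076172), 19.047931671142578)
mat top ((565.8675537109375, -152.49026489257812), (101.15760803222656, 101.94256591796875), 18.91168212890625)
matcorners [[ 0.50595989 -0.11903782]
 [ 0.59368632 -0.08830616]
 [ 0.53678    -0.21078548]]
cap blob [192 203  26  28 547] [204.3345521  216.75502742]
cap [0.5101197  0.02113324 0.122     ] capcirc (np.int64(61), array([0.51199737, 0.01862733]))
knob [0.47207288 0.16032383 0.108     ] (np.int64(57), array([0.47442013, 0.15912708]))
```

Run:
```python
from h import *
go((.512,.0186,.15),(.512,.0186,.060))
```

```text
t 1.45 tcp [0.4764 0.0959 0.2891] w 0.0852 g 0.0 j7 0.85 tilt [ 0.002 -0.    -1.   ] x [-0.909  0.417 -0.002]
 to (0.512, 0.0186, 0.15) cm [-6.43 -5.55 13.91] len 16.3
 to (0.512, 0.0186, 0.06) cm [ 0.02 -0.01  9.  ] len 9.0
```

send_rows:
  commands: [8.5,-1.3,-1.2,2.7,0,8.5,-1.3,-1.2,2.7,0,8.5,-1.3,-1.2,2.7,0,8.5,-1.3,-1.2,2.7,0,8.5,-1.5,-1.2,2.7,0]

```text
clock: 1.87
tcp_pos: [0.5106, 0.0204, 0.1516]
eef_rot: [0.207, 0.978, 0.0, -0.001]
wrist_force: [0.3, 0.8, -0.0]
width: 0.0851
grip_force: 0.0
```

send_rows:
  commands: [8.5,0,0,0,0,8.5,0,0,0,0,8.5,0,0,0,0,8.5,0,0,0,0]

```text
clock: 2.2
tcp_pos: [0.5123, 0.0215, 0.1547]
eef_rot: [0.207, 0.978, 0.001, 0.001]
wrist_force: [-0.3, -0.2, 0.2]
width: 0.0846
grip_force: 0.0
```

Run:
```python
from h import *
go((.512,.0186,.060)); im=snap('wrist','w2')
```

```text
t 2.2 tcp [0.5123 0.0215 0.1547] w 0.0846 g 0.0 j7 1.14 tilt [ 0.003  0.002 -1.   ] x [-0.914  0.405 -0.002]
 to (0.512, 0.0186, 0.06) cm [-0.08 -0.3   9.47] len 9.47
```

View pics/w2.png

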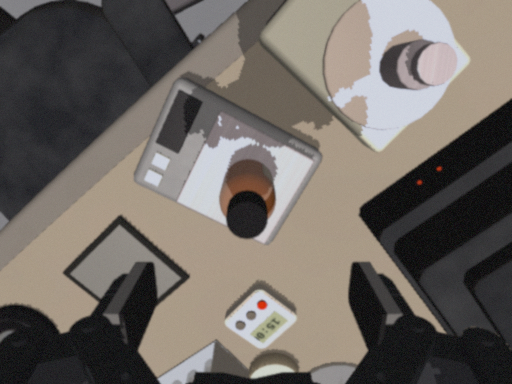

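The cap is at (247,214), the knob at (436,63) and the mat centre at (126,270). I refine with the cap and knob from this view.

Run:
```python
from h import *
f='w2'; im=np.load('pics/w2.npz')['im']; g=cv2.cvtColor(im,cv2.COLOR_RGB2GRAY);e=cv2.Canny(cv2.GaussianBlur(g,(3,3),0),20,50)
print('tcp px',proj(f,readout.get_obs()['tcp_pos']), proj(f,[.512,.0186,.125]))
c=onz(f,(247,214),.125)[:2]; print('cap',c,circ(f,e,c,.0135,.125,.01))
print('plate',circ(f,e,np.array([.467,.154]),.05,.055))
c=onz(f,(437,63),.108)[:2]; print('knob',c,circ(f,e,c,.0125,.108,.01))
```

```text
tcp px [250.80757681 238.9854772 ] [246.60276292 218.63200038]
cap [0.50923592 0.02011611] (np.int64(111), array([0.51234217, 0.01770498]))
plate (np.int64(398), array([0.46720421, 0.15436618]))
knob [0.47287129 0.16113217] (np.int64(171), array([0.47329178, 0.16043542]))
```

send_rows:
  commands: [8.5,-0.1,-0.35,1.0,0,8.5,0,0,2.2,0,8.5,0,0,2.2,0,8.5,0,0,2.2,0,8.5,0,0,1.8,0]

```text
clock: 2.67
tcp_pos: [0.5104, 0.0164, 0.0581]
eef_rot: [0.208, 0.978, 0.0, 0.0]
wrist_force: [-0.2, 0.3, 0.2]
width: 0.0848
grip_force: 0.0
```

send_rows:
  commands: [8.5,0,0,0,0,8.5,0,0,0,0,3.0,0,0,0,0,3.0,0,0,0,0,3.0,0,0,0,0]

```text
clock: 3.08
tcp_pos: [0.5122, 0.016, 0.0606]
eef_rot: [0.208, 0.978, 0.001, 0.001]
wrist_force: [-0.3, -0.0, 1.0]
width: 0.0508
grip_force: 0.0
```

send_rows:
  commands: [3.0,0,0,0,0,3.0,0,0,0,0,3.0,0,0,0,0,3.0,0,0,0,0,3.0,0,0,0,0]

```text
clock: 3.5
tcp_pos: [0.5125, 0.0161, 0.061]
eef_rot: [0.208, 0.978, 0.001, 0.001]
wrist_force: [-0.8, 0.5, 5.3]
width: 0.0357
grip_force: 58.3
```

send_rows:
  commands: [3.0,0,0,0,0,3.0,0,0,0,0,3.0,0,0,0,0,3.0,0,0,0,0,3.0,0,0,0,0]

```text
clock: 3.92
tcp_pos: [0.5125, 0.0161, 0.061]
eef_rot: [0.208, 0.978, 0.001, 0.001]
wrist_force: [-0.2, 0.7, 4.9]
width: 0.0359
grip_force: 58.3
```

The opening is 36 mm against a 42 mm body, so I look at the grasp.

Run:
```python
from h import *
go(); snap('wrist','w3'); snap('side','s3')
a=cv2.imread('pics/w3.png')[100:384,100:420]; b=cv2.imread('pics/side0.png')
b=cv2.imread('pics/s3.png')[150:290,190:310]
a=cv2.resize(a,None,fx=1.3,fy=1.3); b=cv2.resize(b,(a.shape[0]*120//140,a.shape[0]),interpolation=cv2.INTER_CUBIC)
cv2.imwrite('pics/c3.png',np.hstack([a,b]))
```

```text
t 3.92 tcp [0.5125 0.0161 0.061 ] w 0.0359 g 58.3 j7 1.24 tilt [ 0.003  0.001 -1.   ] x [-0.913  0.408 -0.002]
```

View pics/c3.png

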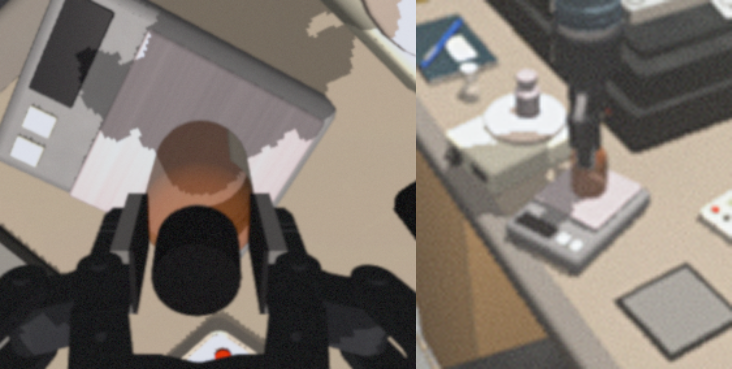

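The bottle stands upright and centred between the pads, with the cap at about (197,260) in the crop. Next I lift it and carry it to the mat.

send_rows:
  commands: [3.0,0,0,-0.5,0,3.0,0,0,-1.0,0,3.0,0,0,-1.5,0,3.0,0,0,-1.5,0,3.0,0,0,-1.0,0]

```text
clock: 4.43
tcp_pos: [0.5113, 0.0156, 0.116]
eef_rot: [0.208, 0.978, 0.0, 0.001]
wrist_force: [0.9, -0.0, -1.1]
width: 0.0354
grip_force: 58.8
```

Run:
```python
from h import *
go((.566,-.152,.11),(.566,-.152,.027))
```

```text
t 4.43 tcp [0.5113 0.0156 0.116 ] w 0.0354 g 58.8 j7 1.18 tilt [ 0.002  0.    -1.   ] x [-0.913  0.408 -0.001]
 to (0.566, -0.152, 0.11) cm [-11.82 -13.07   0.6 ] len 17.63
 to (0.566, -0.152, 0.027) cm [ 0.01 -0.01  8.3 ] len 8.3
```

send_rows:
  commands: [3.0,-0.7,-0.8,0,0,3.0,-1.4,-1.6,0,0,3.0,-1.9,-2.1,0,0,3.0,-1.9,-2.1,0,0,3.0,-1.9,-2.1,0,0]

```text
clock: 4.85
tcp_pos: [0.5462, -0.0973, 0.1137]
eef_rot: [0.208, 0.978, -0.0, -0.0]
wrist_force: [0.2, 1.1, -0.9]
width: 0.0356
grip_force: 58.8
```

send_rows:
  commands: [3.0,-1.9,-2.1,0,0,3.0,-1.3,-1.4,0,0,3.0,-0.8,-0.9,0,0,3.0,0,0,0.5,0,3.0,0,0,1.0,0]

```text
clock: 5.27
tcp_pos: [0.5658, -0.1526, 0.0994]
eef_rot: [0.209, 0.978, 0.0, 0.001]
wrist_force: [0.3, -0.2, -1.0]
width: 0.036
grip_force: 58.8
```

send_rows:
  commands: [3.0,0,0,1.0,0,3.0,0,0,1.0,0,3.0,0,0,1.0,0,3.0,0,0,0.5,0,3.0,0,0,0,0]

```text
clock: 5.68
tcp_pos: [0.5633, -0.1505, 0.0619]
eef_rot: [0.208, 0.978, 0.0, -0.002]
wrist_force: [-0.2, -0.6, -1.9]
width: 0.0353
grip_force: 58.8
```

Run:
```python
from h import *
go((.566,-.152,.027)); snap('wrist','w4')
```

```text
t 5.68 tcp [ 0.5633 -0.1505  0.0619] w 0.0353 g 58.8 j7 1.6 tilt [-0.004  0.001 -1.   ] x [-0.914  0.406  0.004]
 to (0.566, -0.152, 0.027) cm [-0.32 -0.03  3.49] len 3.51
```

View pics/w4.png

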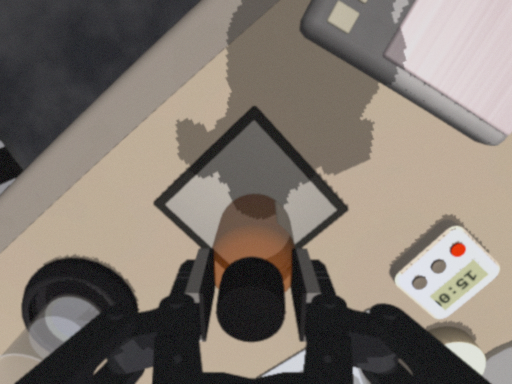

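The bottle is held above the mat. The mat corners are at (254,108), (346,208) and (155,203), and the stand ring is at about (78,308).

Run:
```python
from h import *
c=cast('w4',[(254,108),(347,208),(154,203)],.005); print(c,'mid',(c[1]+c[2])/2)
im=np.load('pics/w4.npz')['im']; g=cv2.cvtColor(im,cv2.COLOR_RGB2GRAY);e=cv2.Canny(cv2.GaussianBlur(g,(3,3),0),20,50)
for rad,z in((.046,0),(.046,.004),(.033,.02),(.036,.02)): print(rad,circ('w4',e,np.array([.592,-.315]),rad,z,.02))
```

```text
[[ 0.50492621 -0.12254516]
 [ 0.59470084 -0.09024852]
 [ 0.53583038 -0.21337358]] mid [ 0.56526561 -0.15181105]
0.046 (np.int64(210), array([ 0.59229753, -0.31428188]))
0.046 (np.int64(227), array([ 0.59101651, -0.31170612]))
0.033 (np.int64(128), array([ 0.58790857, -0.31006899]))
0.036 (np.int64(146), array([ 0.58700359, -0.3142061 ]))
```

send_rows:
  commands: [3.0,-0.1,0,1.0,0,3.0,-0.1,0,1.0,0,3.0,0,0,0.8,0,3.0,0,0,0.5,0,3.0,0,0,0.1,0]

```text
clock: 6.15
tcp_pos: [0.5656, -0.1525, 0.0285]
eef_rot: [0.208, 0.978, -0.0, -0.002]
wrist_force: [-0.6, 0.2, -1.8]
width: 0.0355
grip_force: 58.8
```

send_rows:
  commands: [3.0,0,0,0,0,3.0,0,0,0,0,3.0,0,0,0,0]

```text
clock: 6.4
tcp_pos: [0.5674, -0.1531, 0.0306]
eef_rot: [0.208, 0.978, -0.0, 0.0]
wrist_force: [0.4, 0.6, -1.2]
width: 0.0357
grip_force: 58.8
```

send_rows:
  commands: [3.0,0.1,0,0.3,0,3.0,0,0,0,0,3.0,0,0,0,0]

```text
clock: 6.65
tcp_pos: [0.5659, -0.1523, 0.0271]
eef_rot: [0.208, 0.978, 0.0, -0.0]
wrist_force: [-0.9, 0.2, -2.1]
width: 0.0355
grip_force: 58.8
```

send_rows:
  commands: [3.0,0,0,0.15,0,3.0,0,0,0,0]

```text
clock: 6.82
tcp_pos: [0.5667, -0.1526, 0.0262]
eef_rot: [0.208, 0.978, 0.0, 0.001]
wrist_force: [0.0, 0.1, 0.4]
width: 0.0355
grip_force: 59.2
```

Contact just reached, so I release and rise.

send_rows:
  commands: [3.6,0,0,0,0,4.5,0,0,0,0,5.5,0,0,0,0,7.0,0,0,0,0,8.5,0,0,0,0]

```text
clock: 7.23
tcp_pos: [0.5659, -0.1524, 0.0256]
eef_rot: [0.208, 0.978, -0.0, -0.0]
wrist_force: [0.1, 0.5, 0.5]
width: 0.0771
grip_force: 0.0
```

send_rows:
  commands: [8.5,0,0,0,0,8.5,0,0,0,0,8.5,0,0,-1.0,0,8.5,0,0,-2.0,0,8.5,0,0,-3.0,0]

```text
clock: 7.65
tcp_pos: [0.5634, -0.1517, 0.0842]
eef_rot: [0.208, 0.978, -0.0, -0.003]
wrist_force: [-0.3, 0.7, 0.5]
width: 0.0851
grip_force: 0.0
```

send_rows:
  commands: [8.5,0,0,-3.0,0,8.5,0,0,-3.0,0,8.5,0,0,-3.0,0,8.5,0,0,-1.5,0,8.5,0,0,0,0]

```text
clock: 8.07
tcp_pos: [0.5695, -0.1538, 0.1964]
eef_rot: [0.209, 0.978, 0.001, 0.005]
wrist_force: [1.7, -0.9, 0.3]
width: 0.0848
grip_force: 0.0
```

Run:
```python
from h import *
go((.473,.1595,.20),(.473,.1595,.055)); snap('wrist','w5')
```

```text
t 8.07 tcp [ 0.5695 -0.1538  0.1964] w 0.0848 g 0.0 j7 1.51 tilt [ 0.01  -0.001 -1.   ] x [-0.913  0.408 -0.01 ]
 to (0.473, 0.1595, 0.2) cm [21.59 24.66 -0.49] len 32.78
 to (0.473, 0.1595, 0.055) cm [ 0.14 -0.05 14.5 ] len 14.5
```

View pics/w5.png

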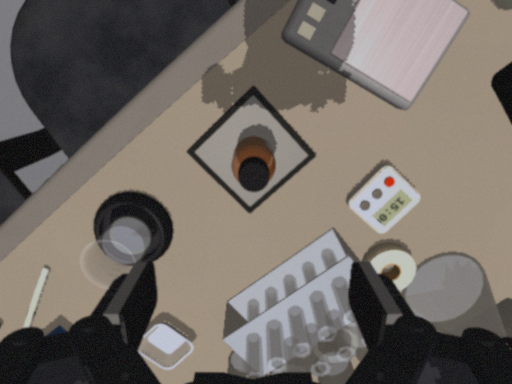

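The bottle stands upright on the mat, with its cap at (253,174). The stand is at (133,231) with the beaker in it. I measure from this view, then travel to the weight.

send_rows:
  commands: [8.5,1.2,1.5,-0.2,0,8.5,2.2,2.5,-0.2,0,8.5,2.5,3.0,-0.2,0,8.5,2.5,3.0,-0.2,0,8.5,2.5,3.0,0,0]

```text
clock: 8.53
tcp_pos: [0.5177, 0.0119, 0.1975]
eef_rot: [0.209, 0.978, -0.0, -0.001]
wrist_force: [0.5, 0.6, -0.1]
width: 0.0854
grip_force: 0.0
```

send_rows:
  commands: [8.5,2.5,3.0,0,0,8.5,2.5,3.0,0,0,8.5,2.5,3.0,0,0,8.5,2.0,2.0,0,0,8.5,0.8,0.7,0,0]

```text
clock: 8.95
tcp_pos: [0.4695, 0.165, 0.197]
eef_rot: [0.204, 0.979, -0.0, -0.002]
wrist_force: [-0.8, 0.6, 0.5]
width: 0.0851
grip_force: 0.0
```

send_rows:
  commands: [8.5,0,0,2.0,0,8.5,0,0,2.5,0,8.5,0,0,2.0,0,8.5,0,0,0,0,8.5,0,0,0,0]

```text
clock: 9.37
tcp_pos: [0.4715, 0.1577, 0.1319]
eef_rot: [0.209, 0.978, -0.002, -0.002]
wrist_force: [0.4, 0.2, 0.6]
width: 0.0849
grip_force: 0.0
```

Run:
```python
from h import *
snap('wrist','w6'); go()
def E(f):
    g=cv2.cvtColor(np.load('pics/%s.npz'%f)['im'],cv2.COLOR_RGB2GRAY); return cv2.Canny(cv2.GaussianBlur(g,(3,3),0),20,50)
e=E('w5')
print('bottle on mat',circ('w5',e,np.array([.566,-.152]),.0135,.09,.01))
for rad,z in((.046,0),(.028,.078),(.025,.01)): print('beaker/stand',rad,circ('w5',e,np.array([.592,-.314]),rad,z,.02))
e=E('w6'); print('plate',circ('w6',e,np.array([.467,.154]),.05,.055,.02))
print('knob',circ('w6',e,np.array([.473,.1595]),.0125,.108,.012),proj('w6',[.473,.1595,.111]))
```

```text
t 9.42 tcp [0.4729 0.1584 0.1334] w 0.0849 g 0.0 j7 0.82 tilt [-0.001 -0.001 -1.   ] x [-0.913  0.409  0.001]
bottle on mat (np.int64(95), array([ 0.56695729, -0.15059872]))
beaker/stand 0.046 (np.int64(187), array([ 0.5916802 , -0.31413845]))
beaker/stand 0.028 (np.int64(141), array([ 0.59427112, -0.31632717]))
beaker/stand 0.025 (np.int64(100), array([ 0.59589881, -0.31896628]))
plate (np.int64(406), array([0.46777492, 0.15454758]))
knob (np.int64(167), array([0.47366223, 0.15944691])) [254.96065639 224.12262106]
```

View pics/w6.png

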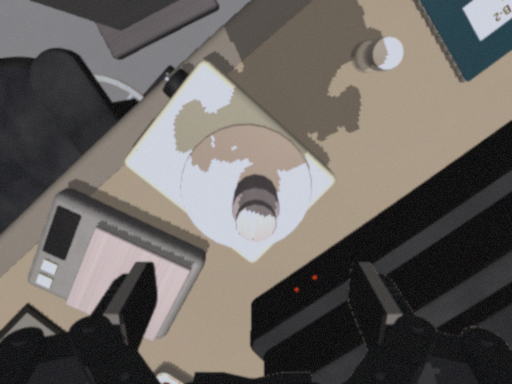

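The knob is at (256,223) between the fingers. The black device on the right is close, so I check clearance to its front edge.

Run:
```python
from h import *
for z in(0,.04,.08):
    print(z,'top',np.round(cast('top0',[(257,176),(190,193)],z),3).tolist(),'w6',np.round(cast('w6',[(253,300),(512,125)],z),3).tolist(),'side px',proj('side0',[.5,.2,z]))
print([onz('w2',p,0)[:2] for p in((360,213),(512,105))])
```

```text
0 top [[0.597, 0.097], [0.537, 0.319]] w6 [[0.596, 0.103], [0.524, 0.388]] side px [237.83189901 196.94080963]
0.04 top [[0.589, 0.099], [0.531, 0.313]] w6 [[0.569, 0.115], [0.507, 0.362]] side px [237.50131048 187.53822359]
0.08 top [[0.581, 0.1], [0.525, 0.308]] w6 [[0.543, 0.127], [0.49, 0.336]] side px [237.1591606  177.78063592]
[array([0.60180536, 0.10353685]), array([0.55662523, 0.27217488])]
```

The device edge lies at x≈0.57 and the fingers reach at most 0.51, so it is clear. I descend and grip.

send_rows:
  commands: [8.5,0,0.1,1.0,0,8.5,0,0,2.0,0,8.5,0,0,2.0,0,8.5,0,0,1.5,0,8.5,0,0,0.6,0]

```text
clock: 9.83
tcp_pos: [0.4728, 0.16, 0.0613]
eef_rot: [0.208, 0.978, -0.001, -0.001]
wrist_force: [-0.3, -0.0, 0.6]
width: 0.0855
grip_force: 0.0
```

send_rows:
  commands: [8.5,0,0,0,0,8.5,0,0,0,0]

```text
clock: 10.0
tcp_pos: [0.4743, 0.1606, 0.0633]
eef_rot: [0.208, 0.978, 0.0, 0.0]
wrist_force: [-0.4, 0.6, 0.7]
width: 0.0849
grip_force: 0.0
```

send_rows:
  commands: [8.5,0,0,0.4,0,6.0,0,0,0,0,2.0,0,0,0,0,2.0,0,0,0,0,2.0,0,0,0,0]

```text
clock: 10.42
tcp_pos: [0.4738, 0.1606, 0.0591]
eef_rot: [0.208, 0.978, 0.0, 0.0]
wrist_force: [-0.4, -0.1, 0.3]
width: 0.0386
grip_force: 0.0
```

send_rows:
  commands: [2.0,0,0,0,0,2.0,0,0,0,0,2.0,0,0,0,0,2.0,0,0,0,0,2.0,0,0,0,0]

```text
clock: 10.83
tcp_pos: [0.4738, 0.1602, 0.0595]
eef_rot: [0.209, 0.978, 0.0, 0.0]
wrist_force: [-1.1, -1.6, 4.6]
width: 0.0266
grip_force: 58.7
```

send_rows:
  commands: [2.0,0,0,0,0,2.0,0,0,-0.5,0,2.0,0,0,-1.0,0,2.0,0,0,-1.5,0,2.0,0,0,-1.0,0]

```text
clock: 11.25
tcp_pos: [0.4736, 0.1606, 0.0998]
eef_rot: [0.208, 0.978, 0.0, 0.0]
wrist_force: [1.1, -0.6, -1.3]
width: 0.0269
grip_force: 59.3
```

Run:
```python
from h import *
go((.512,.0150,.10),(.512,.015,.045))
```

```text
t 11.25 tcp [0.4736 0.1606 0.0998] w 0.0269 g 59.3 j7 0.85 tilt [ 0.001  0.    -1.   ] x [-0.913  0.408 -0.   ]
 to (0.512, 0.015, 0.1) cm [ -9.43 -11.73  -0.02] len 15.05
 to (0.512, 0.015, 0.045) cm [ 0.  -0.   5.5] len 5.5
```

send_rows:
  commands: [2.0,-0.8,-1.0,0,0,2.0,-1.4,-1.8,0,0,2.0,-1.8,-2.2,0,0,2.0,-1.8,-2.2,0,0,2.0,-1.8,-2.2,0,0]

```text
clock: 11.67
tcp_pos: [0.5049, 0.043, 0.0993]
eef_rot: [0.208, 0.978, 0.0, 0.0]
wrist_force: [0.0, 0.4, -2.3]
width: 0.0266
grip_force: 59.2
```

send_rows:
  commands: [2.0,-1.2,-1.5,0,0,2.0,-0.6,-0.8,0,0,2.0,0,0,0.5,0,2.0,0,0,1.0,0,2.0,0,0,1.0,0]

```text
clock: 12.08
tcp_pos: [0.5115, 0.0177, 0.0729]
eef_rot: [0.207, 0.978, 0.001, -0.0]
wrist_force: [-0.7, -0.5, -3.0]
width: 0.0273
grip_force: 59.3
```

send_rows:
  commands: [2.0,0,0,1.0,0,2.0,0,0,0.5,0,2.0,0,0,0,0,2.0,0,0,0,0]

```text
clock: 12.42
tcp_pos: [0.5109, 0.016, 0.0578]
eef_rot: [0.208, 0.978, -0.0, -0.001]
wrist_force: [-0.6, 0.4, -1.7]
width: 0.0268
grip_force: 59.3
```

Run:
```python
from h import *
snap('wrist','w7'); go((.512,.015,.045))
cv2.imwrite('pics/w7b.png',cv2.imread('pics/w7.png'))
im=np.load('pics/w7.npz')['im']; g=cv2.cvtColor(im,cv2.COLOR_RGB2GRAY);e=cv2.Canny(cv2.GaussianBlur(g,(3,3),0),20,50)
s=readout.get_obs(); z=s['tcp_pos'][2]-.0042+.053; print('knob',circ('w7',e,s['tcp_pos'][:2],.0125,z,.012))
```

```text
t 12.47 tcp [0.5116 0.0157 0.0584] w 0.0267 g 59.3 j7 1.22 tilt [-0. -0. -1.] x [-0.914  0.407  0.   ]
 to (0.512, 0.015, 0.045) cm [-0.07 -0.05  1.34] len 1.34
knob (np.int64(226), array([0.51172325, 0.01725959]))
```

View pics/w7.png

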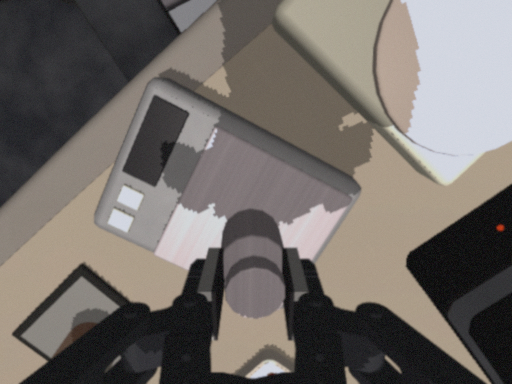

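The weight is held upright at (254,285) over the pan, whose corners are at (218,125), (353,192) and (157,255). I lower it.

send_rows:
  commands: [2.0,0,-0.1,0.5,0,2.0,0,0,0.5,0,2.0,0,0,0.3,0,2.0,0,0,0,0,2.0,0,0,0,0]

```text
clock: 12.88
tcp_pos: [0.511, 0.0143, 0.0454]
eef_rot: [0.208, 0.978, -0.0, -0.0]
wrist_force: [0.9, 0.1, -1.4]
width: 0.0269
grip_force: 59.3
```

send_rows:
  commands: [2.0,0,0,0.15,0,2.0,0,0,0,0]

```text
clock: 13.05
tcp_pos: [0.5118, 0.0143, 0.0446]
eef_rot: [0.208, 0.978, 0.0, 0.0]
wrist_force: [-1.0, -0.4, -0.4]
width: 0.0267
grip_force: 59.8
```

Release, then rise.

send_rows:
  commands: [2.7,0,0,0.05,0,3.5,0,0,0,0,4.5,0,0,0,0,6.5,0,0,0,0,8.5,0,0,0,0]

```text
clock: 13.47
tcp_pos: [0.5114, 0.0146, 0.0437]
eef_rot: [0.208, 0.978, 0.0, 0.0]
wrist_force: [0.3, 0.2, 0.1]
width: 0.0679
grip_force: 0.0
```

send_rows:
  commands: [8.5,0,0,0,0,8.5,0,0,0,0,8.5,0,0,-1.0,0,8.5,0,0,-2.5,0,8.5,0,0,-3.5,0]

```text
clock: 13.88
tcp_pos: [0.5082, 0.014, 0.1123]
eef_rot: [0.208, 0.978, -0.002, -0.003]
wrist_force: [0.3, 0.5, -0.2]
width: 0.0847
grip_force: 0.0
```

send_rows:
  commands: [8.5,0,0,-3.5,0,8.5,0,0,-3.0,0,8.5,0,0,-1.5,0,8.5,0,0,0,0,8.5,0,0,0,0]

```text
clock: 14.3
tcp_pos: [0.5121, 0.0145, 0.1951]
eef_rot: [0.208, 0.978, 0.001, 0.001]
wrist_force: [-0.0, -0.1, -0.6]
width: 0.0849
grip_force: 0.0
```

Run:
```python
from h import *
snap('wrist','w8'); go((.594,-.316,.19))
g=cv2.cvtColor(np.load('pics/w8.npz')['im'],cv2.COLOR_RGB2GRAY);e=cv2.Canny(cv2.GaussianBlur(g,(3,3),0),20,50)
print('weight',circ('w8',e,np.array([.512,.015]),.0125,.093,.012))
```

```text
t 14.35 tcp [0.5108 0.0144 0.1936] w 0.0851 g 0.0 j7 1.11 tilt [-0.  0. -1.] x [-0.913  0.408  0.   ]
 to (0.594, -0.316, 0.19) cm [-21.06 -26.78   0.34] len 34.07
weight (np.int64(96), array([0.51152063, 0.01294497]))
```

send_rows:
  commands: [8.5,-1.0,-1.4,0,0,8.5,-2.2,-2.7,0,0,8.5,-2.4,-3.1,0,0,8.5,-2.4,-3.1,0,0,8.5,-2.4,-3.1,0,0]

```text
clock: 14.77
tcp_pos: [0.5502, -0.1513, 0.1915]
eef_rot: [0.208, 0.978, -0.0, -0.002]
wrist_force: [0.6, 0.6, -0.5]
width: 0.085
grip_force: 0.0
```

send_rows:
  commands: [8.5,-2.4,-3.1,0,0,8.5,-2.4,-3.1,0,0,8.5,-2.4,-3.1,0,0,8.5,-2.2,-2.7,0,0,8.5,-1.2,-1.4,0,0]

```text
clock: 15.18
tcp_pos: [0.5912, -0.3215, 0.191]
eef_rot: [0.211, 0.977, -0.002, -0.002]
wrist_force: [-0.0, -1.4, -0.1]
width: 0.085
grip_force: 0.0
```

send_rows:
  commands: [8.5,0,0,1.5,0,8.5,0,0,2.0,0,8.5,0,0,1.5,0,8.5,0,0,0,0,8.5,0,0,0,0]

```text
clock: 15.6
tcp_pos: [0.5917, -0.3148, 0.1405]
eef_rot: [0.208, 0.978, 0.0, -0.003]
wrist_force: [0.6, 0.1, 0.3]
width: 0.0848
grip_force: 0.0
```

Run:
```python
from h import *
snap('wrist','w9'); go((.594,-.316,.033))
cv2.imwrite('pics/w9b.png',cv2.resize(cv2.imread('pics/w9.png'),None,fx=1.5,fy=1.5))
g=cv2.cvtColor(np.load('pics/w9.npz')['im'],cv2.COLOR_RGB2GRAY);e=cv2.Canny(cv2.GaussianBlur(g,(3,3),0),15,40)
for rad,z in((.046,0),(.028,.078),(.025,.012)): print(rad,circ('w9',e,np.array([.593,-.315]),rad,z,.02))
```

```text
t 15.65 tcp [ 0.5929 -0.3155  0.1423] w 0.0849 g 0.0 j7 1.83 tilt [-0.003  0.001 -1.   ] x [-0.913  0.408  0.003]
 to (0.594, -0.316, 0.033) cm [-0.15  0.   10.93] len 10.93
0.046 (np.int64(297), array([ 0.59313376, -0.31417396]))
0.028 (np.int64(267), array([ 0.59411344, -0.31622648]))
0.025 (np.int64(187), array([ 0.60116795, -0.31975898]))
```

View pics/w9b.png

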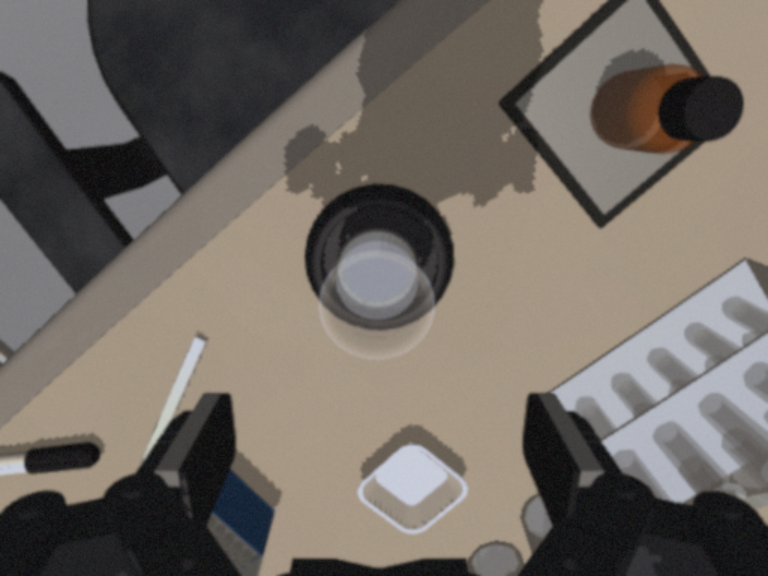

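The beaker stands in the stand, with its rim centre at (377,303) in the enlarged view. The surroundings are clear of the fingers, so I descend.

send_rows:
  commands: [8.5,-0.1,0,1.5,0,8.5,0,0,2.5,0,8.5,0,0,2.8,0,8.5,0,0,2.5,0,8.5,0,0,1.2,0]

```text
clock: 16.07
tcp_pos: [0.593, -0.3148, 0.0352]
eef_rot: [0.208, 0.978, 0.001, -0.002]
wrist_force: [-1.4, 1.0, -0.6]
width: 0.0849
grip_force: 0.0
```

send_rows:
  commands: [8.5,0,0,0,0,8.5,0,0,0,0]

```text
clock: 16.23
tcp_pos: [0.5948, -0.3164, 0.0386]
eef_rot: [0.208, 0.978, -0.0, -0.0]
wrist_force: [1.1, -0.9, 1.0]
width: 0.0848
grip_force: 0.0
```

send_rows:
  commands: [8.5,0,0,0.7,0,7.0,0,0,0,0,5.5,0,0,0,0,4.0,0,0,0,0,4.0,0,0,0,0]

```text
clock: 16.65
tcp_pos: [0.596, -0.3172, 0.0337]
eef_rot: [0.208, 0.978, -0.0, 0.002]
wrist_force: [-0.6, 0.8, 4.2]
width: 0.0514
grip_force: 61.4
```

send_rows:
  commands: [4.0,0,0,0,0,4.0,0,0,0,0,4.0,0,0,0,0,4.0,0,0,0,0]

```text
clock: 16.98
tcp_pos: [0.5959, -0.3172, 0.0337]
eef_rot: [0.208, 0.978, -0.0, 0.001]
wrist_force: [-0.8, 0.3, 5.8]
width: 0.0511
grip_force: 61.4
```

send_rows:
  commands: [4.0,0,0,-0.3,0,4.0,0,0,-0.7,0,4.0,0,0,-1.0,0,4.0,0,0,0,0,4.0,0,0,0,0]

```text
clock: 17.4
tcp_pos: [0.5954, -0.3168, 0.0528]
eef_rot: [0.208, 0.978, -0.0, 0.001]
wrist_force: [0.3, 0.7, -0.1]
width: 0.0507
grip_force: 62.3
```

Run:
```python
from h import *
snap('wrist','w10'); go((.594,-.316,.20),(.4675,.1545,.20),(.4675,.1545,.10))
cv2.imwrite('pics/w10c.png',cv2.resize(cv2.imread('pics/w10.png')[80:384,120:400],None,fx=1.8,fy=1.8))
```

```text
t 17.45 tcp [ 0.595  -0.3164  0.0522] w 0.051 g 62.3 j7 1.88 tilt [ 0.001 -0.    -1.   ] x [-0.913  0.407 -0.001]
 to (0.594, -0.316, 0.2) cm [  0.1   -0.   -14.78] len 14.78
 to (0.4675, 0.1545, 0.2) cm [ 3.072e+01  3.781e+01 -2.000e-02] len 48.72
 to (0.4675, 0.1545, 0.1) cm [ 0.01 -0.   10.  ] len 10.0
```

View pics/w10c.png

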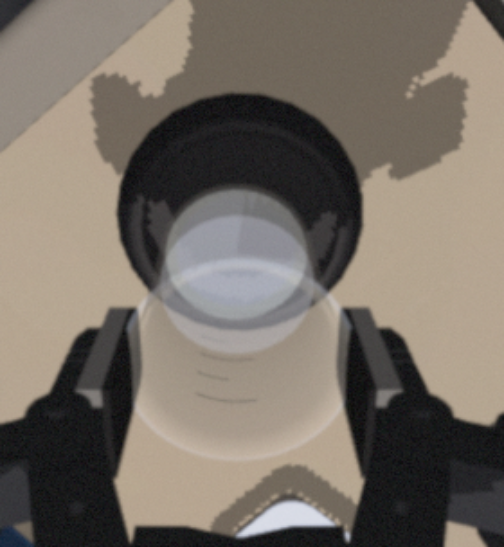

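The opening of 51 mm, with the earlier readings about 6 mm low, means the pads caught the rim (about 56 mm). I set the beaker back and regrip lower on the wall.

send_rows:
  commands: [4.0,0,0,0.8,0,4.0,0,0,0.8,0,4.0,0,0,0.4,0,4.0,0,0,0,0,5.2,0,0,0,0]

```text
clock: 17.87
tcp_pos: [0.5957, -0.317, 0.0334]
eef_rot: [0.208, 0.978, 0.0, 0.001]
wrist_force: [-0.7, 1.2, 9.7]
width: 0.0522
grip_force: 37.0
```

send_rows:
  commands: [6.0,0,0,0,0,7.5,0,0,0,0,8.5,0,0,0,0,8.5,0,0,0,0,8.5,0,0,0,0]

```text
clock: 18.28
tcp_pos: [0.5942, -0.316, 0.0308]
eef_rot: [0.208, 0.978, 0.0, -0.001]
wrist_force: [0.3, -0.3, 0.0]
width: 0.085
grip_force: 0.0
```

send_rows:
  commands: [8.5,0,0,0.5,0,8.5,0,0,0.4,0,8.5,0,0,0,0,8.5,0,0,0,0]

```text
clock: 18.62
tcp_pos: [0.5941, -0.316, 0.0218]
eef_rot: [0.208, 0.978, 0.0, -0.001]
wrist_force: [0.2, 0.5, 0.4]
width: 0.0849
grip_force: 0.0
```

send_rows:
  commands: [7.5,0,0,-0.1,0,6.5,0,0,0,0,5.5,0,0,0,0,4.0,0,0,0,0,4.0,0,0,0,0]

```text
clock: 19.03
tcp_pos: [0.5954, -0.3169, 0.0248]
eef_rot: [0.208, 0.978, -0.0, 0.001]
wrist_force: [-1.3, 0.2, 3.4]
width: 0.051
grip_force: 61.5
```

send_rows:
  commands: [4.0,0,0,0,0,4.0,0,0,0,0,4.0,0,0,0,0,4.0,0,0,0,0]

```text
clock: 19.37
tcp_pos: [0.5953, -0.3169, 0.0248]
eef_rot: [0.208, 0.978, -0.0, 0.001]
wrist_force: [0.1, -0.4, 6.3]
width: 0.0515
grip_force: 61.6
```

Run:
```python
from h import *
snap('wrist','w11'); go()
cv2.imwrite('pics/w11c.png',cv2.resize(cv2.imread('pics/w11.png')[80:384,120:400],None,fx=1.8,fy=1.8))
```

```text
t 19.42 tcp [ 0.5954 -0.3169  0.0248] w 0.0515 g 61.6 j7 1.89 tilt [ 0.002 -0.001 -1.   ] x [-0.913  0.408 -0.002]
```

View pics/w11c.png

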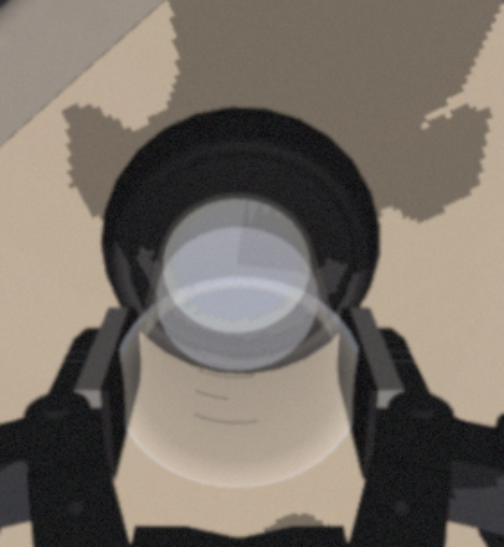

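The rim now overlaps the pads from above at (120,345) and (358,345), so the wall is gripped below it. I lift and carry it high over the bottle and the weight.

send_rows:
  commands: [4.0,0,0,-0.5,0,4.0,0,0,-1.5,0,4.0,0,0,-2.5,0,4.0,0,0,-3.0,0,4.0,0,0,-3.0,0]

```text
clock: 19.83
tcp_pos: [0.5938, -0.3157, 0.1294]
eef_rot: [0.208, 0.978, 0.0, -0.001]
wrist_force: [0.4, -0.5, -0.3]
width: 0.0516
grip_force: 62.5
```

send_rows:
  commands: [4.0,0,0,-3.0,0,4.0,0,0,-1.5,0,4.0,0.6,0.8,-0.5,0,4.0,1.3,1.6,0,0,4.0,1.9,2.3,0,0]

```text
clock: 20.25
tcp_pos: [0.5781, -0.2597, 0.179]
eef_rot: [0.21, 0.978, -0.001, 0.0]
wrist_force: [0.8, 0.4, -0.2]
width: 0.0515
grip_force: 62.5
```

send_rows:
  commands: [4.0,2.2,2.7,0,0,4.0,2.2,2.7,0,0,4.0,2.2,2.7,0,0,4.0,2.2,2.7,0,0,4.0,2.2,2.7,0,0]

```text
clock: 20.67
tcp_pos: [0.5314, -0.0872, 0.1775]
eef_rot: [0.208, 0.978, 0.0, -0.001]
wrist_force: [1.1, 0.0, -0.3]
width: 0.0512
grip_force: 62.5
```

send_rows:
  commands: [4.0,2.2,2.7,0,0,4.0,2.2,2.7,0,0,4.0,2.2,2.7,0,0,4.0,2.2,2.7,0,0,4.0,2.2,2.7,0,0]

```text
clock: 21.08
tcp_pos: [0.4857, 0.0803, 0.1777]
eef_rot: [0.208, 0.978, -0.0, -0.001]
wrist_force: [0.5, 0.3, -1.5]
width: 0.0512
grip_force: 62.5
```

Run:
```python
from h import *
go((.4675,.1545,.175),(.4675,.1545,.095))
```

```text
t 21.08 tcp [0.4857 0.0803 0.1777] w 0.0512 g 62.5 j7 0.97 tilt [-0.002 -0.    -1.   ] x [-0.914  0.407  0.002]
 to (0.4675, 0.1545, 0.175) cm [4.68 6.04 0.28] len 7.65
 to (0.4675, 0.1545, 0.095) cm [-0.02  0.01  8.  ] len 8.0
```

send_rows:
  commands: [4.0,1.8,2.2,0,0,4.0,1.4,1.8,0,0,4.0,1.0,1.3,0,0,4.0,0.5,0.8,0,0,4.0,0,0,1.0,0]

```text
clock: 21.5
tcp_pos: [0.4701, 0.1567, 0.1695]
eef_rot: [0.206, 0.979, 0.001, 0.001]
wrist_force: [1.0, 0.4, -0.7]
width: 0.0512
grip_force: 62.5
```

send_rows:
  commands: [4.0,0,0,2.0,0,4.0,0,0,2.0,0,4.0,0,0,2.0,0,4.0,0,0,1.0,0,4.0,0,0,0,0]

```text
clock: 21.92
tcp_pos: [0.4675, 0.1504, 0.0954]
eef_rot: [0.209, 0.978, -0.003, -0.003]
wrist_force: [-0.1, -0.3, -1.4]
width: 0.0515
grip_force: 62.5
```

send_rows:
  commands: [4.0,0,0,0,0,4.0,0,0,0,0]

```text
clock: 22.08
tcp_pos: [0.4712, 0.1527, 0.0994]
eef_rot: [0.209, 0.978, 0.0, 0.001]
wrist_force: [0.0, -0.4, -0.4]
width: 0.0511
grip_force: 62.5
```

Run:
```python
from h import *
snap('wrist','w12'); go((.4675,.1545,.0705)); z=readout.get_obs()['tcp_pos'][2]-.0148
g=cv2.cvtColor(np.load('pics/w12.npz')['im'],cv2.COLOR_RGB2GRAY);e=cv2.Canny(cv2.GaussianBlur(g,(3,3),0),15,40)
c=readout.get_obs()['tcp_pos'][:2]
print('rim',circ('w12',e,c,.028,z+.068,.01),'base',circ('w12',e,c,.025,z,.012),'plate',circ('w12',e,np.array([.4675,.1545]),.05,.055,.02))
```

```text
t 22.13 tcp [0.4715 0.1531 0.0998] w 0.0514 g 62.5 j7 0.86 tilt [ 0.002  0.001 -1.   ] x [-0.913  0.408 -0.002]
 to (0.4675, 0.1545, 0.0705) cm [ 0.42 -0.04  2.93] len 2.96
rim (np.int64(429), array([0.47025656, 0.15278964])) base (np.int64(287), array([0.47113105, 0.15240803])) plate (np.int64(486), array([0.46757953, 0.15393592]))
```

View pics/w12.png

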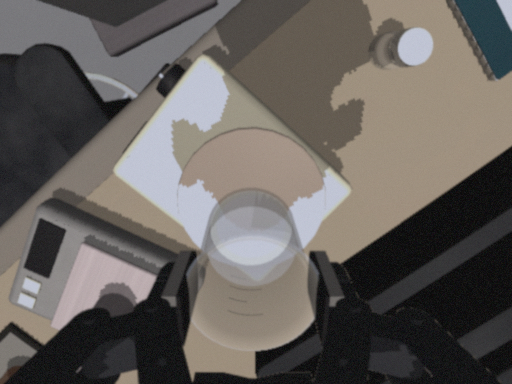

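The beaker is held upright over the plate, with its base at about (252,235) and rim centre about (252,290). The shift needed is +3.5 mm along tool x, then I lower it.

send_rows:
  commands: [4.0,0.35,0,0.8,0,4.0,0,0,0.8,0,4.0,0,0,0.7,0,4.0,0,0,0.3,0,4.0,0,0,0,0]

```text
clock: 22.55
tcp_pos: [0.4659, 0.1542, 0.0714]
eef_rot: [0.208, 0.978, -0.001, -0.001]
wrist_force: [-0.1, -0.9, -0.7]
width: 0.0517
grip_force: 62.5
```

send_rows:
  commands: [4.0,0,0,0.1,0,4.0,0,0,0,0,4.0,0,0,0,0]

```text
clock: 22.8
tcp_pos: [0.4673, 0.1547, 0.0718]
eef_rot: [0.208, 0.978, 0.0, 0.0]
wrist_force: [0.1, 0.1, -0.6]
width: 0.0512
grip_force: 62.5
```

send_rows:
  commands: [4.0,0,0,0.2,0,4.0,0,0,0,0,4.0,0,0,0,0]

```text
clock: 23.05
tcp_pos: [0.4673, 0.1547, 0.0698]
eef_rot: [0.208, 0.978, 0.0, 0.0]
wrist_force: [-1.0, 0.0, -0.4]
width: 0.0512
grip_force: 62.5
```

send_rows:
  commands: [4.0,0,0,0.15,0,4.0,0,0,0,0]

```text
clock: 23.22
tcp_pos: [0.4678, 0.1545, 0.0697]
eef_rot: [0.209, 0.978, 0.0, 0.0]
wrist_force: [-2.5, -1.2, 8.8]
width: 0.051
grip_force: 63.0
```

Contact at 8.8 N. I release and rise.

send_rows:
  commands: [5.2,0,0,0,0,5.8,0,0,0,0,6.5,0,0,0,0,7.5,0,0,0,0,8.5,0,0,0,0]

```text
clock: 23.63
tcp_pos: [0.4668, 0.1546, 0.068]
eef_rot: [0.208, 0.978, -0.0, -0.0]
wrist_force: [0.2, -0.7, 0.4]
width: 0.0843
grip_force: 0.0
```

send_rows:
  commands: [8.5,0,0,0,0,8.5,0,0,0,0,8.5,0,0,-1.0,0,8.5,0,0,-2.0,0,8.5,0,0,-3.0,0]

```text
clock: 24.05
tcp_pos: [0.4646, 0.1534, 0.127]
eef_rot: [0.208, 0.978, -0.002, -0.002]
wrist_force: [0.0, 0.4, 0.6]
width: 0.0851
grip_force: 0.0
```

send_rows:
  commands: [8.5,0,0,-3.0,0,8.5,0,0,-2.0,0,8.5,0,0,-1.0,0,8.5,0,0,0,0,8.5,0,0,0,0]

```text
clock: 24.47
tcp_pos: [0.4669, 0.1546, 0.1882]
eef_rot: [0.208, 0.978, 0.0, 0.0]
wrist_force: [-0.1, 0.3, -0.8]
width: 0.085
grip_force: 0.0
```

Run:
```python
from h import *
snap('wrist','w13'); go((.566,-.151,.19),(.566,-.151,.025))
g=cv2.cvtColor(np.load('pics/w13.npz')['im'],cv2.COLOR_RGB2GRAY);e=cv2.Canny(cv2.GaussianBlur(g,(3,3),0),15,40)
c=np.array([.4675,.1545])
print('rim',circ('w13',e,c,.028,.123,.012),'plate',circ('w13',e,c,.05,.055,.02))
```

```text
t 24.52 tcp [0.4661 0.1543 0.1871] w 0.0854 g 0.0 j7 0.79 tilt [-0.002 -0.001 -1.   ] x [-0.913  0.407  0.001]
 to (0.566, -0.151, 0.19) cm [-21.56 -23.81  -0.28] len 32.12
 to (0.566, -0.151, 0.025) cm [-0.02  0.02 16.5 ] len 16.5
rim (np.int64(185), array([0.46482592, 0.16017937])) plate (np.int64(320), array([0.46672385, 0.15548832]))
```

Run:
```python
from h import *
g=cv2.cvtColor(np.load('pics/w13.npz')['im'],cv2.COLOR_RGB2GRAY)
c=np.array([.4675,.1545])
for lo in(10,20,30):
    e=cv2.Canny(cv2.GaussianBlur(g,(3,3),0),lo,lo*2.5)
    for rad,z in((.028,.123),(.028,.118),(.025,.055),(.05,.055)): print(lo,rad,z,circ('w13',e,c,rad,z,.015))
```

```text
10 0.028 0.123 (np.int64(191), array([0.46436248, 0.15949713]))
10 0.028 0.118 (np.int64(190), array([0.46571446, 0.15814241]))
10 0.025 0.055 (np.int64(178), array([0.46655466, 0.15504034]))
10 0.05 0.055 (np.int64(333), array([0.4671494 , 0.15445721]))
20 0.028 0.123 (np.int64(185), array([0.46448223, 0.15948125]))
20 0.028 0.118 (np.int64(187), array([0.46558469, 0.15872725]))
20 0.025 0.055 (np.int64(178), array([0.46655142, 0.1549674 ]))
20 0.05 0.055 (np.int64(310), array([0.46732703, 0.15444364]))
30 0.028 0.123 (np.int64(171), array([0.46461884, 0.15900483]))
30 0.028 0.118 (np.int64(165), array([0.4657726 , 0.15888315]))
30 0.025 0.055 (np.int64(178), array([0.46656804, 0.15496131]))
30 0.05 0.055 (np.int64(273), array([0.46729474, 0.15450116]))
```

The beaker's base is centred on the plate to within 1 mm. Next is the bottle on the mat.

send_rows:
  commands: [8.5,-1.2,-1.3,0,0,8.5,-2.2,-2.4,0,0,8.5,-2.5,-2.8,0,0,8.5,-2.5,-2.8,0,0,8.5,-2.5,-2.8,0,0]

```text
clock: 24.93
tcp_pos: [0.5158, -0.0018, 0.186]
eef_rot: [0.208, 0.978, -0.001, -0.002]
wrist_force: [1.5, 0.2, -0.6]
width: 0.085
grip_force: 0.0
```

send_rows:
  commands: [8.5,-2.5,-2.8,0,0,8.5,-2.5,-2.8,0,0,8.5,-2.5,-2.8,0,0,8.5,-2.0,-2.2,0,0,8.5,-1.2,-1.2,0,0]

```text
clock: 25.35
tcp_pos: [0.5652, -0.157, 0.186]
eef_rot: [0.211, 0.977, -0.002, -0.002]
wrist_force: [-0.1, -0.1, -0.1]
width: 0.0852
grip_force: 0.0
```

send_rows:
  commands: [8.5,0,0,2.0,0,8.5,0,0,2.0,0,8.5,0,0,1.0,0,8.5,0,0,0,0,8.5,0,0,0,0]

```text
clock: 25.77
tcp_pos: [0.5654, -0.1511, 0.1364]
eef_rot: [0.208, 0.978, -0.0, -0.002]
wrist_force: [-0.8, 0.1, -0.5]
width: 0.0849
grip_force: 0.0
```

Run:
```python
from h import *
snap('wrist','w14'); 
g=cv2.cvtColor(np.load('pics/w14.npz')['im'],cv2.COLOR_RGB2GRAY);e=cv2.Canny(cv2.GaussianBlur(g,(3,3),0),20,50)
n,c=circ('w14',e,np.array([.566,-.152]),.0135,.09,.01); print('cap',n,c); go((*c,.026))
```

```text
cap 109 [ 0.56968475 -0.14997632]
t 25.82 tcp [ 0.5666 -0.1514  0.1378] w 0.0849 g 0.0 j7 1.56 tilt [-0.001 -0.    -1.   ] x [-0.913  0.407  0.001]
 to (np.float64(0.5696847517914465), np.float64(-0.14997631978794457), 0.026) cm [-0.24  0.26 11.17] len 11.18
```

send_rows:
  commands: [8.5,-0.1,0.1,1.5,0,8.5,0,0,2.8,0,8.5,0,0,3.0,0,8.5,0,0,2.5,0,8.5,0,0,1.2,0]

```text
clock: 26.23
tcp_pos: [0.567, -0.15, 0.0262]
eef_rot: [0.208, 0.978, 0.0, -0.001]
wrist_force: [-0.8, 0.5, -0.5]
width: 0.0851
grip_force: 0.0
```

send_rows:
  commands: [8.5,0,0,0,0,8.5,0,0,0,0]

```text
clock: 26.4
tcp_pos: [0.5689, -0.1513, 0.0289]
eef_rot: [0.208, 0.978, -0.0, 0.0]
wrist_force: [0.6, 0.1, 0.1]
width: 0.0851
grip_force: 0.0
```

send_rows:
  commands: [8.5,0,0,0.2,0,6.0,0,0,0,0,3.0,0,0,0,0,3.0,0,0,0,0,3.0,0,0,0,0]

```text
clock: 26.82
tcp_pos: [0.5688, -0.1514, 0.027]
eef_rot: [0.208, 0.978, 0.0, 0.001]
wrist_force: [0.5, 0.5, 2.4]
width: 0.0383
grip_force: 9.6
```

send_rows:
  commands: [3.0,0,0,0,0,3.0,0,0,0,0,3.0,0,0,0,0,3.0,0,0,0,0,3.0,0,0,0,0]

```text
clock: 27.23
tcp_pos: [0.5692, -0.1514, 0.0277]
eef_rot: [0.208, 0.978, 0.0, 0.001]
wrist_force: [-0.8, 0.6, 6.2]
width: 0.0343
grip_force: 54.8
```

send_rows:
  commands: [3.0,0,0,-0.5,0,3.0,0,0,-1.0,0,3.0,0,0,-1.5,0,3.0,0,0,-1.5,0,3.0,0,0,-1.0,0]

```text
clock: 27.65
tcp_pos: [0.5686, -0.1517, 0.0828]
eef_rot: [0.208, 0.978, -0.0, 0.001]
wrist_force: [0.9, -0.1, -0.3]
width: 0.0327
grip_force: 62.9
```

Run:
```python
from h import *
go((.5925,-.3142,.082),(.5925,-.3142,.06))
```

```text
t 27.65 tcp [ 0.5686 -0.1517  0.0828] w 0.0327 g 62.9 j7 1.6 tilt [ 0.001 -0.    -1.   ] x [-0.913  0.408 -0.001]
 to (0.5925, -0.3142, 0.082) cm [ -8.81 -13.87   0.09] len 16.43
 to (0.5925, -0.3142, 0.06) cm [ 0.  -0.   2.2] len 2.2
```

The opening is narrower than before, so I check numerically whether the bottle sits differently in the hand than in the first carry (w4).

Run:
```python
from h import *
snap('wrist','w15'); go()
a=cv2.cvtColor(np.load('pics/w4.npz')['im'],cv2.COLOR_RGB2GRAY); im=np.load('pics/w15.npz')['im'];b=cv2.cvtColor(im,cv2.COLOR_RGB2GRAY)
for nm,(y0,y1,x0,x1) in {'cap':(254,345,214,288),'captop':(285,345,214,288)}.items():
    r_=cv2.matchTemplate(b[y0-30:y1+30,x0-30:x1+30],a[y0:y1,x0:x1],cv2.TM_CCOEFF_NORMED); print(nm,r_.max(),np.array(cv2.minMaxLoc(r_)[3])-30)
# brown body extents in both
for f in('w3','w4','w15'):
    h=cv2.cvtColor(np.load('pics/%s.npz'%f)['im'],cv2.COLOR_RGB2HSV); m=((h[...,0]<14)&(h[...,1]>110)&(h[...,2]>40)).astype(np.uint8)
    n,l,s,c=cv2.connectedComponentsWithStats(m); i=1+s[1:,4].argmax(); print(f,'brown',s[i])
    d=(cv2.cvtColor(np.load('pics/%s.npz'%f)['im'],cv2.COLOR_RGB2GRAY)<30)
    print('  dark rows at col 250:',np.nonzero(d[180:384,250])[0][[0,-1]]+180,' dark cols at row 315:',[k for k in np.nonzero(d[315,190:310])[0]+190][::6])
```

```text
t 27.7 tcp [ 0.5702 -0.1521  0.0846] w 0.033 g 63.0 j7 1.6 tilt [ 0.005 -0.001 -1.   ] x [-0.913  0.408 -0.005]
cap 0.829619 [ 9 -9]
captop 0.8423246 [  9 -10]
w3 brown [ 213  226   80   65 2373]
  dark rows at col 250: [259 383]  dark cols at row 315: [np.int64(190), np.int64(197), np.int64(219), np.int64(226), np.int64(235), np.int64(241), np.int64(248), np.int64(257), np.int64(265), np.int64(272), np.int64(278), np.int64(299)]
w4 brown [ 213  228   81   63 2626]
  dark rows at col 250: [258 383]  dark cols at row 315: [np.int64(190), np.int64(196), np.int64(208), np.int64(227), np.int64(236), np.int64(243), np.int64(249), np.int64(255), np.int64(264), np.int64(270), np.int64(278), np.int64(306)]
w15 brown [ 213  222   82   67 2435]
  dark rows at col 250: [252 383]  dark cols at row 315: [np.int64(190), np.int64(197), np.int64(210), np.int64(235), np.int64(244), np.int64(253), np.int64(260), np.int64(266), np.int64(272), np.int64(278), np.int64(287), np.int64(302), np.int64(309)]
```

The cap has shifted by (+9,−9) px in the hand, a tilt of a few degrees. I set the bottle back on the mat, release, and regrip a bit lower.

send_rows:
  commands: [3.0,0,0,1.5,0,3.0,0,0,1.7,0,3.0,0,0,1.4,0,3.0,0,0,0.6,0,3.0,0,0,0,0]

```text
clock: 28.12
tcp_pos: [0.5673, -0.151, 0.0297]
eef_rot: [0.208, 0.978, 0.001, -0.002]
wrist_force: [-3.2, 1.8, 7.9]
width: 0.0324
grip_force: 64.9
```

send_rows:
  commands: [3.0,0,0,0.2,0,3.0,0,0,0,0]

```text
clock: 28.28
tcp_pos: [0.5677, -0.1511, 0.0296]
eef_rot: [0.209, 0.978, 0.001, -0.002]
wrist_force: [-6.2, 2.4, 16.2]
width: 0.0327
grip_force: 67.1
```

send_rows:
  commands: [3.4,0,0,-0.1,0,4.0,0,0,0,0,5.0,0,0,0,0,7.0,0,0,0,0,8.5,0,0,0,0]

```text
clock: 28.7
tcp_pos: [0.5679, -0.1511, 0.0276]
eef_rot: [0.208, 0.978, -0.0, -0.0]
wrist_force: [-0.3, 0.8, 0.5]
width: 0.0722
grip_force: 0.0
```

send_rows:
  commands: [8.5,0,0,0,0,8.5,0,0,-1.5,0,8.5,0,0,-2.5,0,8.5,0,0,-3.0,0,8.5,0,0,-3.0,0]

```text
clock: 29.12
tcp_pos: [0.5672, -0.1511, 0.1283]
eef_rot: [0.208, 0.978, -0.0, -0.001]
wrist_force: [-0.2, 0.4, -0.4]
width: 0.0851
grip_force: 0.0
```

send_rows:
  commands: [8.5,0,0,-2.0,0,8.5,0,0,0,0,8.5,0,0,0,0,8.5,0,0,0,0]

```text
clock: 29.45
tcp_pos: [0.5675, -0.1508, 0.1473]
eef_rot: [0.208, 0.978, 0.0, -0.001]
wrist_force: [0.5, 0.1, -1.3]
width: 0.085
grip_force: 0.0
```

```bash
cat >> h.py <<'E'
def meas(f,lst):
    g=cv2.cvtColor(np.load('pics/%s.npz'%f)['im'],cv2.COLOR_RGB2GRAY);e=cv2.Canny(cv2.GaussianBlur(g,(3,3),0),20,50)
    for nm,c,rad,z,rw in lst: n,q=circ(f,e,np.array(c),rad,z,rw); print(nm,n,np.round(q,4))
E
python3 - <<'E'
from h import *
go((.567,-.1515,.0245)); snap('wrist','w16'); snap('top','t16'); snap('side','s16')
meas('w16',[('cap',(.567,-.151),.0135,.09,.012),('body',(.567,-.151),.021,.005,.01),('body',(.567,-.151),.021,.055,.012)])
for f in('top0','t16'): # dark cap in top view
    pass
E
```

```text
t 29.45 tcp [ 0.5675 -0.1508  0.1473] w 0.085 g 0.0 j7 1.55 tilt [-0.001  0.    -1.   ] x [-0.913  0.407  0.002]
 to (0.567, -0.1515, 0.0245) cm [-0.   -0.08 12.28] len 12.28
cap 113 [ 0.5658 -0.1538]
body 94 [ 0.5589 -0.1458]
body 113 [ 0.5778 -0.1524]
```

Run:
```python
from h import *
P=np.array([.5658,-.1525])
for f in('w16','s16','t16'):
    im=np.load('pics/%s.npz'%f)['im']; h=cv2.cvtColor(im,cv2.COLOR_RGB2HSV)
    u=proj(f,[*P,.03]); yy,xx=np.mgrid[:384,:512]; near=np.hypot(xx-u[0],yy-u[1])<(60 if f[0]=='w' else 25)
    m=((h[...,0]<14)&(h[...,1]>110)&(h[...,2]>40)&near); k=((h[...,2]<50)&near)
    n,l,s,c=cv2.connectedComponentsWithStats(k.astype(np.uint8))
    w=proj(f,[*P,.078]); i=min(range(1,n),key=lambda i:np.hypot(*(c[i]-w)) if s[i,4]>8 else 1e9)
    print(f,'brown',np.round([xx[m].mean(),yy[m].mean()],1),m.sum(),'exp z=.03',np.round(u,1),'| cap',np.round(c[i],1),s[i],'exp z=.078',np.round(w,1))
```

```text
w16 brown [248.5 175.5] 994 exp z=.03 [248.8 177.3] | cap [247.4 197.1] [ 230  177   36   41 1167] exp z=.078 [248.2 195.5]Traceback (most recent call last):
  File "<stdin>", line 8, in <module>
ValueError: min() iterable argument is empty
```

The bottle stands upright again: body and cap both fall on the expected axis. I regrip.

send_rows:
  commands: [8.5,0,-0.25,2.0,0,8.5,0,0,3.0,0,8.5,0,0,3.2,0,8.5,0,0,2.6,0,8.5,0,0,1.3,0]

```text
clock: 30.02
tcp_pos: [0.5632, -0.1523, 0.0224]
eef_rot: [0.208, 0.978, -0.0, -0.004]
wrist_force: [-1.2, 0.0, -0.8]
width: 0.0854
grip_force: 0.0
```

send_rows:
  commands: [8.5,0,0,0,0,8.5,0,0,0,0,8.5,0,0,0,0]

```text
clock: 30.27
tcp_pos: [0.5685, -0.1542, 0.0285]
eef_rot: [0.208, 0.978, -0.0, 0.001]
wrist_force: [-0.1, -1.2, 0.4]
width: 0.0849
grip_force: 0.0
```

send_rows:
  commands: [8.5,0.25,0,0.45,0,8.5,0,0,0,0,8.5,0,0,0,0]

```text
clock: 30.52
tcp_pos: [0.5654, -0.1524, 0.0235]
eef_rot: [0.208, 0.978, 0.0, 0.001]
wrist_force: [-0.2, 0.3, -0.1]
width: 0.0849
grip_force: 0.0
```

send_rows:
  commands: [7.0,0,0,-0.05,0,5.5,0,0,0,0,4.6,0,0,0,0,4.2,0,0,0,0,3.6,0,0,0,0]

```text
clock: 30.93
tcp_pos: [0.5654, -0.1531, 0.0239]
eef_rot: [0.208, 0.978, -0.0, 0.0]
wrist_force: [-1.3, -0.2, 1.9]
width: 0.0372
grip_force: 51.9
```

send_rows:
  commands: [3.0,0,0,0,0,3.0,0,0,0,0,3.0,0,0,0,0,3.0,0,0,0,0,3.0,0,0,0,0]

```text
clock: 31.35
tcp_pos: [0.5653, -0.153, 0.0239]
eef_rot: [0.209, 0.978, -0.0, 0.0]
wrist_force: [-1.2, -0.4, 4.6]
width: 0.0369
grip_force: 58.9
```

send_rows:
  commands: [3.0,0,0,-0.5,0,3.0,0,0,-1.0,0,3.0,0,0,-1.5,0,3.0,0,0,-1.5,0,3.0,0,0,-1.0,0]

```text
clock: 31.77
tcp_pos: [0.5655, -0.1524, 0.0796]
eef_rot: [0.208, 0.978, 0.0, 0.001]
wrist_force: [-0.1, 0.1, -1.5]
width: 0.0369
grip_force: 59.0
```

```bash
cat > hold.py <<'E'
import sys; from h import *
f=sys.argv[1]; snap('wrist',f); go((.5925,-.3142,.082),(.5925,-.3142,.06))
a=cv2.cvtColor(np.load('pics/w4.npz')['im'],cv2.COLOR_RGB2GRAY); b=cv2.cvtColor(np.load('pics/%s.npz'%f)['im'],cv2.COLOR_RGB2GRAY)
y0,y1,x0,x1=254,345,214,288
r_=cv2.matchTemplate(b[y0-30:y1+30,x0-30:x1+30],a[y0:y1,x0:x1],cv2.TM_CCOEFF_NORMED); print('cap shift',r_.max(),np.array(cv2.minMaxLoc(r_)[3])-30)
E
python3 hold.py w17
```

```text
t 31.82 tcp [ 0.567  -0.1529  0.0814] w 0.0366 g 59.1 j7 1.61 tilt [ 0.005 -0.    -1.   ] x [-0.913  0.408 -0.004]
 to (0.5925, -0.3142, 0.082) cm [ -8.9  -13.69  -0.04] len 16.33
 to (0.5925, -0.3142, 0.06) cm [ 0.01 -0.    2.2 ] len 2.2
cap shift 0.94659835 [3 7]
```

The grip is firm and straight this time, with a 37 mm opening and the cap shift small. I carry it to the stand.

send_rows:
  commands: [3.0,-0.6,-0.9,0,0,3.0,-1.2,-1.8,0,0,3.0,-1.5,-2.2,0,0,3.0,-1.5,-2.3,0,0,3.0,-1.5,-2.3,0,0]

```text
clock: 32.23
tcp_pos: [0.5831, -0.266, 0.0769]
eef_rot: [0.208, 0.978, 0.0, -0.001]
wrist_force: [0.0, -1.0, -0.9]
width: 0.0369
grip_force: 59.0
```

send_rows:
  commands: [3.0,-1.2,-2.0,0,0,3.0,-1.0,-1.4,0,0,3.0,-0.6,-0.8,0,0,3.0,0,0,0.8,0,3.0,0,0,0.8,0]

```text
clock: 32.65
tcp_pos: [0.592, -0.3149, 0.0612]
eef_rot: [0.209, 0.978, 0.0, -0.0]
wrist_force: [-0.0, -0.2, -1.6]
width: 0.0369
grip_force: 59.1
```

send_rows:
  commands: [3.0,0,0,0.5,0,3.0,0,0,0,0,3.0,0,0,0,0,3.0,0,0,0,0]

```text
clock: 32.98
tcp_pos: [0.5925, -0.3132, 0.057]
eef_rot: [0.207, 0.978, 0.0, -0.0]
wrist_force: [-1.0, -0.8, -1.5]
width: 0.0362
grip_force: 59.1
```

```bash
python3 hold.py w18
python3 - <<'E'
from h import *
go((.5925,-.3142,.0295)); meas('w18',[('foot',(.5925,-.3142),.046,0,.015),('foot4',(.5925,-.3142),.046,.003,.015)])
E
```

```text
t 33.03 tcp [ 0.5927 -0.3137  0.0574] w 0.0364 g 59.1 j7 1.88 tilt [ 0.001  0.    -1.   ] x [-0.914  0.406 -0.   ]
 to (0.5925, -0.3142, 0.082) cm [-0.   -0.05 -2.46] len 2.46
 to (0.5925, -0.3142, 0.06) cm [ 0.  -0.   2.2] len 2.2
cap shift 0.92253435 [4 7]
t 33.03 tcp [ 0.5927 -0.3137  0.0574] w 0.0364 g 59.1 j7 1.88 tilt [ 0.001  0.    -1.   ] x [-0.914  0.406 -0.   ]
 to (0.5925, -0.3142, 0.0295) cm [ 0.   -0.05  2.79] len 2.79
foot 336 [ 0.5914 -0.3145]
foot4 390 [ 0.5927 -0.3141]
```

Centred over the stand, so I lower it.

send_rows:
  commands: [3.0,0,0,0.8,0,3.0,0,0,0.8,0,3.0,0,0,0.6,0,3.0,0,0,0.4,0,3.0,0,0,0,0]

```text
clock: 33.45
tcp_pos: [0.5912, -0.3141, 0.0295]
eef_rot: [0.208, 0.978, 0.0, -0.001]
wrist_force: [-0.6, -0.4, -0.9]
width: 0.0368
grip_force: 59.1
```

send_rows:
  commands: [3.0,0,0,0,0,3.0,0,0,0.1,0,3.0,0,0,0,0]

```text
clock: 33.7
tcp_pos: [0.5923, -0.3148, 0.0303]
eef_rot: [0.208, 0.978, -0.0, 0.0]
wrist_force: [-0.6, -0.4, -0.4]
width: 0.0364
grip_force: 59.1
```

send_rows:
  commands: [3.0,0,0,0.15,0,3.0,0,0,0,0,3.0,0,0,0,0]

```text
clock: 33.95
tcp_pos: [0.5925, -0.3149, 0.029]
eef_rot: [0.208, 0.978, -0.0, 0.0]
wrist_force: [-0.1, 0.3, -0.4]
width: 0.0368
grip_force: 59.2
```

send_rows:
  commands: [3.0,0,0,0.1,0,3.0,0,0,0,0]

```text
clock: 34.12
tcp_pos: [0.5929, -0.3152, 0.0289]
eef_rot: [0.208, 0.978, -0.0, 0.001]
wrist_force: [-0.9, -0.6, 4.0]
width: 0.0363
grip_force: 60.1
```

In contact. I release, rise, and check all stations.

send_rows:
  commands: [3.8,0,0,0,0,4.5,0,0,0,0,5.5,0,0,0,0,7.0,0,0,0,0,8.5,0,0,0,0]

```text
clock: 34.53
tcp_pos: [0.5918, -0.3143, 0.0271]
eef_rot: [0.208, 0.978, 0.0, -0.0]
wrist_force: [0.1, 0.4, -0.1]
width: 0.0769
grip_force: 0.0
```

send_rows:
  commands: [8.5,0,0,0,0,8.5,0,0,0,0,8.5,0,0,-1.5,0,8.5,0,0,-2.5,0,8.5,0,0,-3.5,0]

```text
clock: 34.95
tcp_pos: [0.5898, -0.3132, 0.1011]
eef_rot: [0.208, 0.978, 0.001, -0.003]
wrist_force: [0.7, -0.4, 1.4]
width: 0.085
grip_force: 0.0
```

send_rows:
  commands: [8.5,0,0,-3.5,0,8.5,0,0,-3.0,0,8.5,0,0,-2.0,0,8.5,0,0,0,0,8.5,0,0,0,0]

```text
clock: 35.37
tcp_pos: [0.5933, -0.3157, 0.1907]
eef_rot: [0.209, 0.978, -0.0, 0.002]
wrist_force: [0.2, 0.3, -0.6]
width: 0.0853
grip_force: 0.0
```

Run:
```python
from h import *
snap('wrist','w19'); go((.50,.05,.25))
meas('w19',[('cap',(.5925,-.3145),.0135,.095,.015),('foot',(.5925,-.3145),.046,.003,.015)])
P=np.array([.5925,-.3145]);f='w19';im=np.load('pics/%s.npz'%f)['im']; h=cv2.cvtColor(im,cv2.COLOR_RGB2HSV)
u=proj(f,[*P,.04]); yy,xx=np.mgrid[:384,:512]; m=((h[...,0]<14)&(h[...,1]>110)&(h[...,2]>40)&(np.hypot(xx-u[0],yy-u[1])<50))
print('brown',xx[m].mean(),yy[m].mean(),m.sum(),'exp',u,'cap exp',proj(f,[*P,.085]))
```

```text
t 35.42 tcp [ 0.5922 -0.3146  0.1884] w 0.0852 g 0.0 j7 1.82 tilt [ 0.001  0.    -1.   ] x [-0.913  0.408 -0.001]
 to (0.5, 0.05, 0.25) cm [23.27 29.54 -6.17] len 38.11
cap 84 [ 0.5942 -0.3163]
foot 301 [ 0.5919 -0.3139]
brown 251.5627118644068 163.70282485875705 885 exp [252.16109842 166.21049522] cap exp [252.16943295 179.93116907]
```

The bottle is in the stand and upright. One last look at the weight and the beaker from above the balance.

send_rows:
  commands: [8.5,1.2,1.5,-1.0,0,8.5,2.2,2.8,-1.0,0,8.5,2.4,3.0,-1.0,0,8.5,2.4,3.0,-1.0,0,8.5,2.4,3.0,-1.0,0]

```text
clock: 35.83
tcp_pos: [0.5474, -0.148, 0.2357]
eef_rot: [0.209, 0.978, -0.0, -0.002]
wrist_force: [0.3, 1.4, 0.6]
width: 0.085
grip_force: 0.0
```

send_rows:
  commands: [8.5,2.4,3.0,-1.0,0,8.5,2.4,3.0,0,0,8.5,2.4,3.0,0,0,8.5,2.2,2.8,0,0,8.5,1.2,1.5,0,0]

```text
clock: 36.25
tcp_pos: [0.504, 0.0203, 0.2457]
eef_rot: [0.205, 0.979, 0.0, -0.002]
wrist_force: [1.3, 0.9, -0.4]
width: 0.085
grip_force: 0.0
```

send_rows:
  commands: [8.5,0,0,0,0,8.5,0,0,0,0,8.5,0,0,0,0,8.5,0,0,0,0]

```text
clock: 36.58
tcp_pos: [0.5067, 0.0126, 0.247]
eef_rot: [0.21, 0.978, -0.001, -0.001]
wrist_force: [-0.4, -0.7, -0.3]
width: 0.0846
grip_force: 0.0
```

Run:
```python
from h import *
go(); snap('wrist','w20'); snap('top','t20'); snap('side','s20')
c=(.4675,.1545)
meas('w20',[('plate',c,.05,.055,.015),('rim',c,.028,.123,.015),('rim lower edge',c,.028,.117,.015),('base',c,.025,.055,.012),('knob',(.512,.0148),.0125,.093,.012)])
meas('t20',[('vial',(.416,.28),.0125,.05,.015)]); meas('top0',[('vial0',(.416,.28),.0125,.05,.015)])
a=cv2.imread('pics/top0.png');b=cv2.imread('pics/t20.png')
for n,(x,y) in {'timer':(298,154),'vial':(199,229)}.items(): print(n,'max diff',cv2.absdiff(a,b)[y-12:y+12,x-12:x+12].max(),cv2.absdiff(a,b)[y-12:y+12,x-12:x+12].mean())
```

```text
t 36.58 tcp [0.5067 0.0126 0.247 ] w 0.0846 g 0.0 j7 1.08 tilt [-0.001 -0.001 -1.   ] x [-0.912  0.41   0.001]
plate 288 [0.467  0.1537]
rim 192 [0.4661 0.1555]
rim lower edge 211 [0.4674 0.1583]
base 175 [0.4669 0.1554]
knob 72 [0.5128 0.0138]
vial 15 [0.4097 0.2806]
vial0 15 [0.4097 0.2806]
timer max diff 143 64.24826388888889
vial max diff 4 1.3009259259259258
```

The beaker's rim and base line up on the plate's centre, and the weight is within about 1.5 mm of the pan's centre. The vial is unchanged. The timer is hidden by the arm in the top view, but the arm never came near it. I hand in.

```bash
python3 -c "
from h import *
print(r.close_job())"
```

```text
the job is handed in; nothing more can be done
None
```

The job is handed in at about 37 s: the beaker is on the stirrer plate, the weight on the balance pan and the bottle in its stand, all measured upright and centred to about 2 mm; the vial is unmoved, and the timer was hidden by the arm in the last check but was never approached.

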